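# Ready the bench tablet for the tube rack

### The job

First take the white spacer block out from behind the tablet and stand it upright in its own storage tray, the one whose picture tag shows the block's oblong outline. Then swivel the tablet so that its screen points squarely at the middle of the wire tube rack, and lean it back from upright by 45 degrees. Leave the other things on the bench where they are.

Things in the scene. Friction and masses are not known exactly. Their poses are not given: they have to be found in the camera images.
- stand: fixed white base plate of the tablet stand, 190 (own x) x 150 (own y) x 12 mm, reaching from 70 mm in front (-x) to 120 mm behind (+x) its origin. Origin: on the underside, on the vertical swivel axis
- pivot (a point): point where the vertical swivel axis crosses the level tilt axis, 45 mm above the bench. It turns with the swivel: own -x is the horizontal direction in which the screen faces, own y is along the tilt axis, z is up
- top_edge (a point): middle of the tablet's upper edge, 125 mm from the tilt axis. The tablet is an aluminium slab 190 mm wide (own y), 140 mm high (own z, from 15 mm below the tilt axis to 125 mm above it), 12 mm thick (own x, centred on the axis), with the black screen on its -x face
- swivel (a joint): stiff swivel of the tablet about the vertical, rad, counter-clockwise from above positive, 0 when square to the base plate; range -1.9 to 1.9; stays where left (0.15 N m)
- tilt (a joint): stiff tilt of the tablet, rad: 0 upright, positive leans back (away from the side the screen faces), negative tips forward; range -0.45 to 1.3; stays where left (0.45 N m). 0.785 is leaned back 45 degrees
- block: loose white plastic spacer block, 34 (own x) x 50 (own y) x 115 mm tall, about 0.2 kg, standing on the base plate behind the tablet, where it keeps the tablet from leaning back more than about 27 degrees. Origin: centre of its underside
- tray_oblong: fixed grey open tray, 70 (own x) x 90 (own y) x 28 mm high, walls and floor 5 mm thick (cavity 60 x 80 mm). Origin: centre of its underside; the inner floor is 5 mm above it. A white picture tag (60 x 42 mm, top at 28 mm) sticks out on its +y side, with a black oblong: the block's own tray, empty
- tray_round: fixed grey open tray, 70 (own x) x 90 (own y) x 28 mm high, walls and floor 5 mm thick (cavity 60 x 80 mm). Origin: centre of its underside; the inner floor is 5 mm above it. A white picture tag (60 x 42 mm, top at 28 mm) sticks out on its +y side, with a black disc: it holds the steel weight
- tray_cross: fixed grey open tray, 70 (own x) x 90 (own y) x 28 mm high, walls and floor 5 mm thick (cavity 60 x 80 mm). Origin: centre of its underside; the inner floor is 5 mm above it. A white picture tag (60 x 42 mm, top at 28 mm) sticks out on its +y side, with a black cross: empty, not for the block
- weight: loose steel weight with a knob, 48 mm diameter, 66 mm high, standing in the tray with the disc; leave alone. Origin: centre of its underside
- rack_mid (a point): middle of the wire rack of 50 ml tubes with blue caps, 90 (own x) x 180 (own y) mm, 108 mm high over the caps; the point lies on its vertical centre line, 45 mm above the bench. The screen must point at it. Leave the rack alone
- tip_box: pipette tip box, grey with clear lid, 85 (own x) x 120 (own y) x 75 mm; leave alone. Origin: centre of its underside
- micro_rack: flat blue microtube rack, 120 (own x) x 200 (own y) x 30 mm; leave alone. Origin: centre of its underside
- reagent: amber bottle with blue cap, 66 mm diameter, 150 mm high; leave alone. Origin: centre of its underside
- dish: shallow clear dish, 90 mm diameter, 15 mm high; leave alone. Origin: centre of its underside
- jar: small jar with white lid, 60 mm diameter, 70 mm high; leave alone. Origin: centre of its underside
- marker: marker pen lying along own x, 130 x 16 mm; leave alone. Origin: centre of its underside
Mind the look-alikes: they are no part of the job. What is shaped like the block but orange is not meant.

How it is judged:
On the way, in this order (a step that is already met when the one before it is completed fails the run):
1. the block stands in its own tray, released (x of block in the frame of tray_oblong between -0.02 and 0.02 m and y of block in the frame of tray_oblong between -0.022 and 0.022 m and z of block in the frame of tray_oblong between 0 and 0.012 m and angle between block's own z axis and vertical below 0.12 rad and contact force between the fingers and block below 0.3 N and linear speed of block below 0.02 m/s), for 0.2 s.
2. the screen points at the rack and is leaned back 45 degrees (y of rack_mid in the frame of pivot between -0.06 and 0.06 m and x of rack_mid in the frame of pivot below 0 m and value of joint tilt between 0.68 and 0.89 rad), for 0.2 s.
At the end, for the whole second after the job is handed in: The block stands upright (within 7 degrees) on the floor of the tray with the oblong picture, released and at rest; the tablet is still, its screen points within 60 mm sideways of the middle of the tube rack, and it is leaned back 45 degrees from upright, within 6 degrees (all of step 1 and all of step 2 and velocity of joint swivel between -0.03 and 0.03 rad/s and velocity of joint tilt between -0.03 and 0.03 rad/s); the robot touches nothing.
It fails at once if another thing on the bench (rack, tip box, bottle, weight, dish, jar, pen) is shifted more than 30 mm (distance of any of rack_mid, tip_box, micro_rack, reagent, weight, dish, jar, marker from where it was at the start of the episode above 0.03 m).
It also fails if it takes over 64 s, if anything falls off the work surface, if the arm or the gripper's body presses on something with over 40 N, if the wrist force passes 120 N, or if a joint passes its speed limit or range.

### The arm

A 6-joint arm with a two-finger parallel gripper is mounted at the origin on the work surface. World frame = base frame: x ahead of the robot, y to its left, z up, the work surface at z = 0. Lengths are in m, angles in rad, forces in N, time in s.
With the tool pointing down it reaches from about 0.25 to 0.775 m from the base axis. Payload 4 kg.
Tool frame: the origin (TCP) lies between the finger pads; the fingertips stand 14 mm ahead of it and the grasp point (between the pads) lies 5 mm behind it (tip_reach is the distance from the TCP to the fingertips, in m); z points along the fingers, y is the line along which they close (so a half turn about z gives the same grasp; the last joint's range is limited). The gripper opens to 94 mm and grips with 3 to 60 N. Pads are 16 mm wide; open, the fingers measure 119 mm over their backs; the gripper's body (75 mm by 177 mm) begins 78 mm behind the grasp point.
Start: joints at [-1.339, 0.087, 1.371, -0, 1.684, -0.103], TCP at [0.181, -0.519, 0.22] pointing down, gripper open.
Joint ranges: [-3.1, 3.1], [-0.76, 2.03], [0.27, 2.55], [-1.08, 4.22], [0.17, 2.65], [-2.57, 2.57]. Speed limits (rad/s): [2.79, 2.79, 3.14, 3.14, 3.14, 3.14].

### API

Orientations are given as [roll, pitch, yaw] about the fixed x, y, z axes, in that order (R = Rz(yaw) Ry(pitch) Rx(roll)).
In Python, from bench import * gives the robot as it stands. The module is installed in compiled form; this text tells all that it offers.
- The arm moves only by the tool servo_tool, never from a script. Its argument "targets" is a list of rows, each a list of 4 numbers: the shift along the tool's x, y, z in cm, then the turn about the tool's z in degrees. A call has 1 to 8 rows; each row is the pose to reach, as a shift and turn from the pose commanded when the call began, along the tool's axes at that moment; what a row does not reach only later rows make up. A row lasts 1/8 s, in which the tool goes at most 62.5 mm and 10.7 degrees, less where a joint would pass 70% of its speed; a pose out of reach is approached as far as the arm can. A call with a gripper value outside its range is refused whole. "claw" is the closure in counts, from 0 (fully open) to 255 (shut), set as the call begins (left out, the last holds). The fingers move at their own pace and stop on an object; the grip force is fixed at half the most. Time passes only in rows, so rows that repeat a pose let the fingers close. It gives the time, the measured TCP pose, the force, the opening and the grip force at its end, in the units of the state.
- get_obs(): the state, without advancing time (a new reading comes with each control period).
- snapshot(name): name is "side" or "top"; returns the picture (400x640x3 uint8, blue, green, red); there is no depth.
- camera_model(name): a dict with "camera_matrix" (3x3 intrinsics, pixels), "camera_from_world" (4x4, takes a point from world to camera coordinates). Camera axes: x right, y up, looking along -z (the intrinsics and any distortion apply to the point x, -y, -z); pixel columns grow to the right and rows downward; lengths in m; the calibration is good to about 2 mm. A picture is of the moment at which its call begins. camera_model takes no time and is no camera call.
- close_job(): hands the job in; it is judged then, once.
The state is a dict: "time": time; "joint_positions": joint angles; "qvel": joint speeds; "joint_torque": joint torques, N m; "tool_pos": TCP position; "ee_rot": TCP orientation; "wrist_force": force on the tool from outside, world axes, zero at the start; "wrist_torque": the same for the moment, N m; "width": finger opening in m; "finger_force": force on a finger pad.
Only numpy, scipy, OpenCV 4.12 (cv2) and the standard library are available. Lean on these libraries where they do the work, as an engineer would, in place of code of your own. Each camera call takes 0.05 s, during which the arm holds its last target. There are 200 camera calls.

## Working session

There is one attempt and no reset: what is moved stays moved. The work goes in short steps, Python scripts to look and compute and a tool call to move; the robot and the scene stay as the last step left them, time stands still between calls to the robot, and variables do not carry over. Pictures are saved under pics/ and viewed, at most 10 in all, crops included, and the job is handed in when it is done.

Besides the shell and the picture viewer there is one more tool, called after "Call:" as a command line: name --pt "numbers of a row" for each row, then --argument value for the rest. servo_tool: Moves the arm, as the interface text tells. Its arguments: {"type":"object","properties":{"targets":{"type":"array"},"claw":{"type":"number"}},"required":["targets"]}

```bash
mkdir -p pics
cat > h.py <<'E'
from bench import *
import numpy as np, cv2
def ray(cam,uv):
    m=camera_model(cam);K=np.array(m["camera_matrix"]);T=np.array(m["camera_from_world"])
    d=np.linalg.inv(K)@np.array([uv[0],uv[1],1.]);d=np.array([d[0],-d[1],-d[2]])
    R=T[:3,:3];return -R.T@T[:3,3],R.T@d
def at(cam,uv,z):
    o,d=ray(cam,uv);return (o+d*(z-o[2])/d[2]).round(4)
def pix(cam,p):
    m=camera_model(cam);K=np.array(m["camera_matrix"]);T=np.array(m["camera_from_world"])
    c=T@np.append(p,1.);q=K@np.array([c[0],-c[1],-c[2]]);return (q[:2]/q[2]).round(1)
E
python3 - <<'E'
from h import *
for n in("top","side"):
    cv2.imwrite(f"pics/{n}0.png",snapshot(n)); print({k:np.array(v).round(3).tolist() for k,v in camera_model(n).items() if not isinstance(v,str)}, ray(n,(320,200)))
print(get_obs())
E
```

```text
{'camera_matrix': [[407.29, 0.0, 323.53], [0.0, 407.29, 194.368], [0.0, 0.0, 1.0]], 'camera_from_world': [[0.004, -1.0, -0.004, -0.02], [0.994, 0.004, 0.107, -0.541], [-0.107, -0.004, 0.994, -1.202], [0.0, 0.0, 0.0, 1.0]]} (array([ 0.40923808, -0.02280098,  1.25343826]), array([ 0.09353605,  0.01306558, -0.99566391]))
{'camera_matrix': [[419.716, 0.0, 319.024], [0.0, 419.716, 199.779], [0.0, 0.0, 1.0]], 'camera_from_world': [[-0.774, -0.633, -0.021, 0.397], [0.398, -0.511, 0.761, -0.326], [-0.493, 0.581, 0.648, -0.912], [0.0, 0.0, 0.0, 1.0]]} (array([-0.01218969,  0.61512397,  0.84742397]), array([ 0.49057204, -0.58215521, -0.64841351]))
{'time': 0.1, 'joint_positions': array([-1.33906781e+00,  8.78809001e-02,  1.37210165e+00,  1.70219171e-05,
        1.68364420e+00, -1.03131676e-01]), 'qvel': array([ 9.28687977e-05, -1.32933555e-03, -3.64407899e-03,  1.62722738e-04,
        5.75377454e-04,  1.71056058e-03]), 'joint_torque': array([ 1.46011138e-03, -3.41253018e+01, -3.03301299e+01,  7.20018544e-02,
        3.04231653e-02, -1.01259366e-04]), 'tool_pos': array([ 0.18062345, -0.51898353,  0.21842208]), 'ee_rot': array([-3.13957111e+00, -2.26235195e-04,  3.34861861e-01]), 'wrist_force': array([-0.75216293, -0.99466936,  0.5047101 ]), 'wrist_torque': array([ 0.00404818, -0.01783186, -0.02600473]), 'finger_force': 0.0, 'width': 0.09416938768160231}
```

View pics/top0.png

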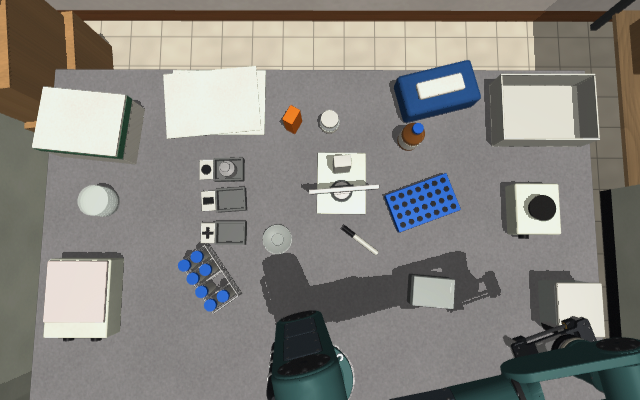

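View pics/side0.png

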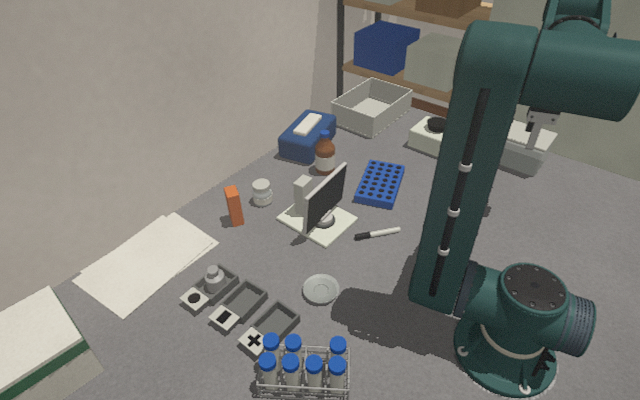

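The top view shows the arm away from the work. Candidates for the block:
- White block behind the tablet, top (342,160), side (302,190).
- Orange look-alike, top (291,119).
- White jar, top (329,120).

I choose the white one on the stand. For the tray, the oblong tag is the middle one, top (208,200). I'll check both close up.

Run:
```python
import cv2,numpy as np
t=cv2.imread("pics/top0.png");s=cv2.imread("pics/side0.png")
f=lambda im,x,y,w,h,k:cv2.resize(im[y:y+h,x:x+w],None,fx=k,fy=k,interpolation=cv2.INTER_CUBIC)
a=f(t,300,145,80,75,5);b=f(t,170,150,80,75,5)
c=f(s,270,155,100,56,4);d=f(t,170,240,80,45,5)
d=f(t,170,240,80,75,4)[:224];d=cv2.copyMakeBorder(d,0,224-d.shape[0],0,80,0)
cv2.imwrite("pics/c1.png",np.vstack([np.hstack([a,b]),np.hstack([c[:224],d])]))
```

```text
(no output)
```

View pics/c1.png

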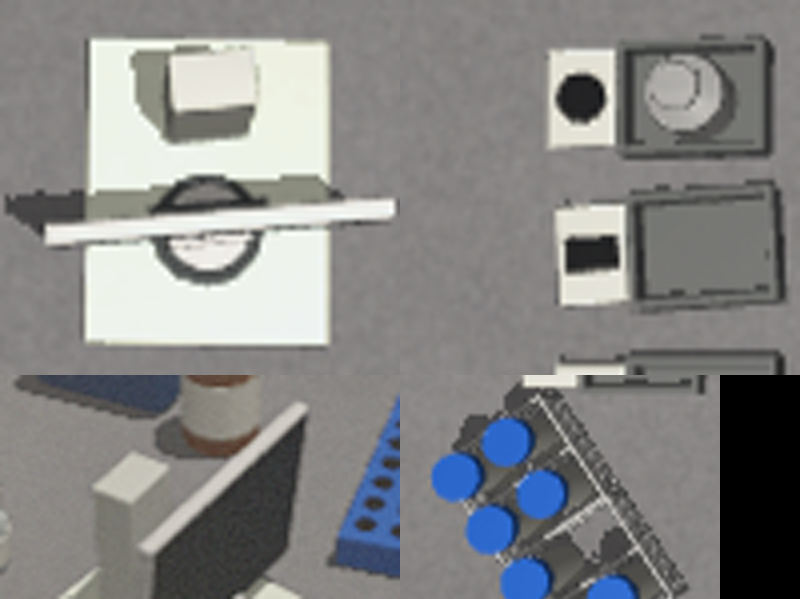

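Run:
```python
from h import *
c=lambda x,y:(300+x/5,145+y/5)
b=[at("top",c(*p),.127) for p in((172,52),(255,46),(258,105),(170,110))]
print("block",np.mean(b,0),b)
print("blockside",pix("side",np.mean(b,0)))
tr=lambda x,y:(170+(x-400)/5,150+y/5)
t=[at("top",tr(*p),.028) for p in((634,190),(776,182),(783,300),(636,307))]
print("tray",np.mean(t,0),t)
print("tag",[at("top",tr(*p),.028) for p in((556,208),(560,304),(592,253))])
s=[at("top",c(*p),.012) for p in((90,39),(329,40),(329,345),(85,341))]
print("stand",np.mean(s,0),s)
print("rack",at("top",(203.5,281.5),.108),pix("side",at("top",(203.5,281.5),.108)))
for z in(.165,.17): print("topedge",at("top",c(45,235),z),at("top",c(395,208),z))
print("ring ctr",at("top",c(207,229),.02))
for n,p,z in(("jar",(329,119),.07),("bottle",(417,129),.15),("orange",(291,118),.06),("weight",(226,168),.07),("dish",(277,239),.015),("pen",(360,240),.016)):print(n,at("top",p,z))
```

```text
block [ 0.62625 -0.0713   0.127  ] [array([ 0.6411, -0.0478,  0.127 ]), array([ 0.6447, -0.0945,  0.127 ]), array([ 0.6111, -0.0961,  0.127 ]), array([ 0.6081, -0.0468,  0.127 ])]
blockside [303.2 179.5]
tray [0.5266 0.2612 0.028 ] [array([0.5597, 0.3067, 0.028 ]), array([0.5649, 0.2205, 0.028 ]), array([0.4932, 0.2145, 0.028 ]), array([0.4886, 0.3031, 0.028 ])]
tag [array([0.5485, 0.3536, 0.028 ]), array([0.4902, 0.3491, 0.028 ]), array([0.5212, 0.3308, 0.028 ])]
stand [ 0.578625 -0.072775  0.012   ] [array([6.728e-01, 5.000e-04, 1.200e-02]), array([ 0.6727, -0.1476,  0.012 ]), array([ 0.4836, -0.1464,  0.012 ]), array([0.4854, 0.0024, 0.012 ])]
rack [0.289  0.3135 0.108 ] [305.  350.8]
topedge [0.533  0.0212 0.165 ] [ 0.5484 -0.1672  0.165 ]
topedge [0.5324 0.021  0.17  ] [ 0.5477 -0.1665  0.17  ]
ring ctr [ 0.5535 -0.0717  0.02  ]
jar [ 0.7631 -0.0328  0.07  ]
bottle [ 0.7115 -0.276   0.15  ]
orange [0.7688 0.0814 0.06  ]
weight [0.614  0.2702 0.07  ]
dish [0.4066 0.1229 0.015 ]
pen [ 0.4047 -0.1279  0.016 ]
```

Crop check: the chosen block is white and stands behind the tablet, with its top centre at about top (342.6,160.6). The middle tray carries the oblong tag and is empty. I'll approach above the block.

Call:
servo_tool --pt "7 -3.5 0 2" --pt "14 -7 0 4" --pt "21 -10.5 0 6" --pt "28 -14 0 8" --pt "35 -17 0 10" --pt "42 -20.5 0 12" --pt "48 -23.5 0 14" --pt "53 -25.8 0 15" --claw 0

```text
time: 1.1
tool_pos: [0.5339, -0.1629, 0.219]
ee_rot: [3.141, 0.001, 0.072]
wrist_force: [0.9, -0.5, -0.1]
width: 0.094
finger_force: 0.0
```

```bash
cat >> h.py <<'E'
from scipy.spatial.transform import Rotation as Ro
def go(p,yaw):
    o=get_obs();R=Ro.from_euler("xyz",o["ee_rot"])
    d=R.inv().apply(np.array(p)-o["tool_pos"])*100
    x=R.as_matrix()[:,0];cy=np.arctan2(x[1],x[0]);w=(cy-yaw+np.pi/2)%np.pi-np.pi/2
    print("t",round(o["time"],2),"pos",o["tool_pos"].round(4),"rpy",o["ee_rot"].round(3),"shift",d.round(2),"turn",np.degrees(w).round(1),"alt",(np.degrees(w)-180*np.sign(w)).round(1),"w",o["width"],"j",o["joint_positions"].round(2),"F",o["wrist_force"].round(1))
E
python3 -c "
from h import *
go((.626,-.071,.22),.07)"
```

```text
t 1.1 pos [ 0.5339 -0.1629  0.219 ] rpy [3.141e+00 1.000e-03 7.200e-02] shift [ 9.85 -8.5  -0.11] turn 0.1 alt -179.9 w 0.09398523756469428 j [-0.4   0.11  1.35 -0.    1.68  1.1 ] F [ 0.9 -0.5 -0.1]
```

Call:
servo_tool --pt "5 -4 0 0" --pt "9.85 -8.5 0 0" --pt "9.85 -8.5 0 0" --pt "9.85 -8.5 0 0"

```text
time: 1.6
tool_pos: [0.6246, -0.0727, 0.2186]
ee_rot: [3.141, 0.002, 0.074]
wrist_force: [0.8, -0.3, 0.1]
width: 0.0937
finger_force: 0.0
```

```bash
python3 -c "
from h import *
go((.626,-.071,.095),.07)
cv2.imwrite('pics/t2.png',snapshot('top'));
a=cv2.resize(snapshot('side')[100:250,220:420],None,fx=4,fy=4,interpolation=cv2.INTER_CUBIC);cv2.imwrite('pics/s2.png',a)"
```

```text
t 1.6 pos [ 0.6246 -0.0727  0.2186] rpy [3.141e+00 2.000e-03 7.400e-02] shift [ 0.18 -0.16 12.36] turn 0.2 alt -179.8 w 0.09370967899522233 j [-0.21  0.27  1.17 -0.    1.71  1.29] F [ 0.8 -0.3  0.1]
```

View pics/s2.png

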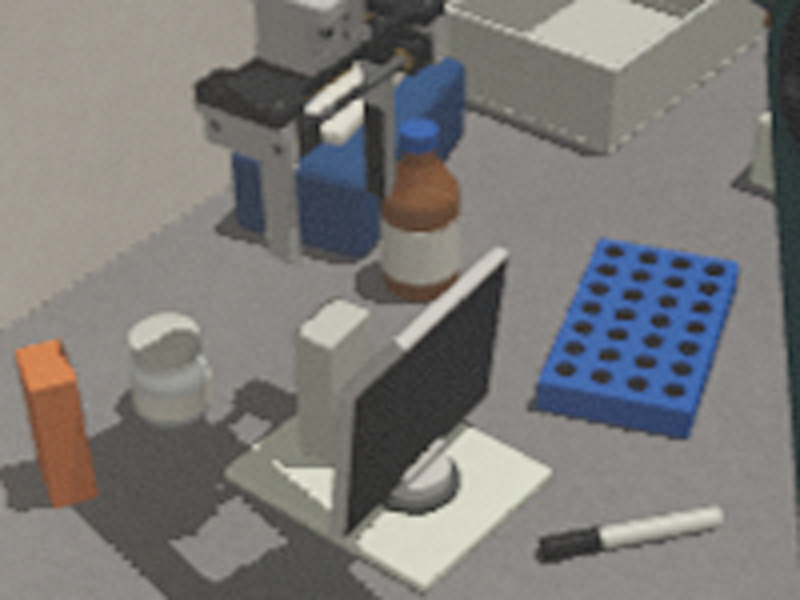

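Side view: the open fingers, at about crop (285,200) and (375,150), straddle the block's line above it at crop (335,330), clear of the tablet. I'll descend and grip.

Call:
servo_tool --pt "0.1 -0.1 5 0" --pt "0.1 -0.1 9 0" --pt "0.1 -0.1 12.3 0" --pt "0.1 -0.1 12.3 0" --pt "0.1 -0.1 12.3 0"

```text
time: 2.33
tool_pos: [0.6264, -0.0728, 0.0986]
ee_rot: [3.141, -0.003, 0.071]
wrist_force: [0.7, -0.1, 0.2]
width: 0.0937
finger_force: 0.0
```

Call:
servo_tool --pt "0 0 0 0" --pt "0 0 0 0" --pt "0 0 0 0" --pt "0 0 0 0" --pt "0 0 0 0" --pt "0 0 0 0" --pt "0 0 0 0" --pt "0 0 0 0" --claw 255

```text
time: 3.32
tool_pos: [0.6259, -0.0712, 0.0965]
ee_rot: [-3.141, 0.0, 0.073]
wrist_force: [-0.7, 2.5, 1.2]
width: 0.05
finger_force: 29.8
```

Call:
servo_tool --pt "0 0 -2 0" --pt "0 0 -5 0" --pt "0 0 -8 0" --pt "0 0 -11 0" --pt "0 0 -11 0" --pt "0 0 -11 0"

```text
time: 4.08
tool_pos: [0.6254, -0.0718, 0.2054]
ee_rot: [3.142, 0.002, 0.073]
wrist_force: [-0.4, -0.3, -2.4]
width: 0.0499
finger_force: 29.8
```

```bash
python3 -c "
from h import *
go((.5265,.262,.205),.06)
a=cv2.resize(snapshot('side')[100:250,220:420],None,fx=4,fy=4,interpolation=cv2.INTER_CUBIC);cv2.imwrite('pics/s3.png',a)"
```

```text
t 4.08 pos [ 0.6254 -0.0718  0.2054] rpy [3.142e+00 2.000e-03 7.300e-02] shift [ -7.44 -34.01   0.05] turn 0.7 alt -179.3 w 0.04991193750086159 j [-0.2   0.27  1.19 -0.    1.69  1.29] F [-0.4 -0.3 -2.4]
```

View pics/s3.png

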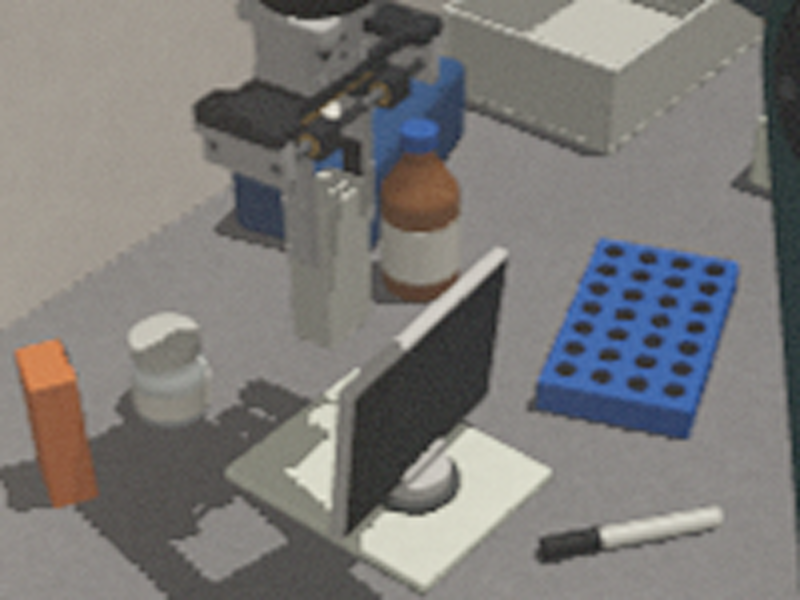

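The block is held upright, at crop (330,260), clear of the plate. I'll carry it to the tray.

Call:
servo_tool --pt "0 -4 0 0" --pt "-1 -9 0 0" --pt "-2.5 -15 0 0" --pt "-4 -21 0 0.5" --pt "-5.5 -27 0 0.5" --pt "-7 -31.5 0 0.5" --pt "-7.4 -34 0 0.5" --pt "-7.4 -34 0 0.5"

```text
time: 5.12
tool_pos: [0.5258, 0.2635, 0.2043]
ee_rot: [3.14, 0.004, 0.068]
wrist_force: [0.1, 0.2, -2.8]
width: 0.0503
finger_force: 29.8
```

Call:
servo_tool --pt "0 0 0 0" --pt "0 0 0 0"

```text
time: 5.38
tool_pos: [0.5276, 0.2608, 0.2058]
ee_rot: [3.141, 0.001, 0.062]
wrist_force: [0.8, 0.1, -2.8]
width: 0.05
finger_force: 29.8
```

```bash
python3 -c "
from h import *
go((.5265,.262,.09),.06)
s=cv2.resize(snapshot('side')[200:350,160:360],None,fx=3,fy=3,interpolation=cv2.INTER_CUBIC);cv2.imwrite('pics/s4.png',s)"
```

```text
t 5.38 pos [0.5276 0.2608 0.2058] rpy [3.141e+00 1.000e-03 6.200e-02] shift [-0.09 -0.13 11.58] turn 0.1 alt -179.9 w 0.05001865717482297 j [ 0.36  0.18  1.3  -0.    1.67  1.87] F [ 0.8  0.1 -2.8]
```

View pics/s4.png

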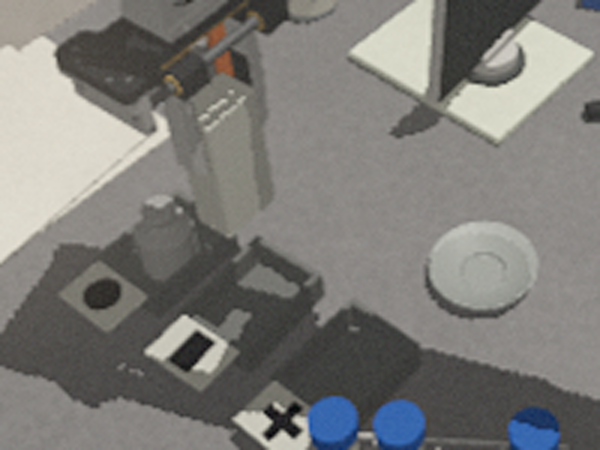

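The block, at crop (235,160), hangs over the oblong-tag tray, at crop (250,300), clear of the weight. I'll lower and release.

Call:
servo_tool --pt "0 -0.1 4 0" --pt "0 -0.1 8 0" --pt "0 -0.1 10 0" --pt "0 -0.1 11 0" --pt "0 -0.1 11.4 0" --pt "0 -0.1 11.5 0" --pt "0 -0.1 11.5 0" --pt "0 -0.1 11.5 0"

```text
time: 6.42
tool_pos: [0.5277, 0.2633, 0.0923]
ee_rot: [-3.141, -0.002, 0.064]
wrist_force: [-0.0, -0.3, -2.3]
width: 0.0502
finger_force: 29.8
```

Call:
servo_tool --pt "0 0 0 0" --pt "0 0 0 0" --pt "0 0 0 0" --pt "0 0 0 0" --pt "0 0 0 0" --pt "0 0 0 0" --pt "0 0 0 0" --claw 0

```text
time: 7.3
tool_pos: [0.5273, 0.2631, 0.0914]
ee_rot: [3.142, 0.0, 0.064]
wrist_force: [-0.6, -0.6, 0.2]
width: 0.0939
finger_force: 0.0
```

Call:
servo_tool --pt "0 0 -3 0" --pt "0 0 -8 0" --pt "0 0 -13 0" --pt "0 0 -18 0" --pt "0 0 -18 0"

```text
time: 7.92
tool_pos: [0.5291, 0.2638, 0.2778]
ee_rot: [-3.138, -0.011, 0.064]
wrist_force: [-0.4, 0.4, -0.1]
width: 0.094
finger_force: 0.0
```

Call:
servo_tool --pt "-5 5 0 0" --pt "-10 10 0 0" --pt "-14 14 0 0" --pt "-14 14 0 0" --pt "-14 14 0 0" --claw 255

```text
time: 8.55
tool_pos: [0.3965, 0.1143, 0.271]
ee_rot: [-3.141, -0.0, 0.063]
wrist_force: [0.0, -0.3, -0.3]
width: 0.0475
finger_force: 0.0
```

```bash
python3 -c "
from h import *
go((.5265,.262,.09),.06)
f=lambda im,x,y,w,h,k:cv2.resize(im[y:y+h,x:x+w],None,fx=k,fy=k,interpolation=cv2.INTER_CUBIC)
cv2.imwrite('pics/p5.png',np.hstack([f(snapshot('top'),170,150,100,150,4),f(snapshot('side'),170,230,100,150,4)]))"
```

```text
t 8.55 pos [0.3965 0.1143 0.271 ] rpy [-3.141 -0.     0.063] shift [ 13.9  -13.91  18.11] turn 0.2 alt -179.8 w 0.04750775170940617 j [ 0.14 -0.23  1.56  0.    1.8   1.65] F [ 0.  -0.3 -0.3]
```

View pics/p5.png

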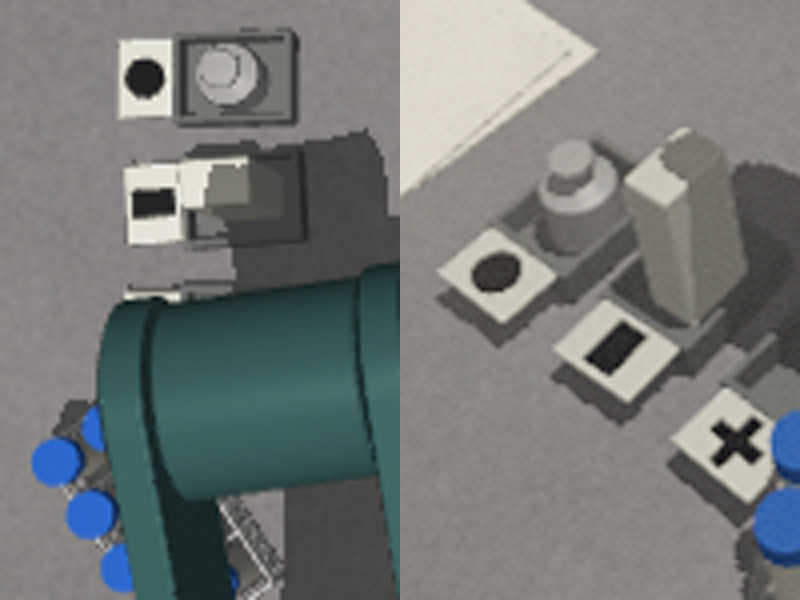

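The block stands upright inside the oblong-tag tray and is free, at the left panel (215,185) and right panel (690,220). For the tablet I'll turn the tool half round so wrist range remains, above a point in front of the screen's left half.

Call:
servo_tool --pt "1 1.5 0 -10" --pt "2 3 0 -20" --pt "3.5 5 0 -30" --pt "5 6.5 0 -40" --pt "6 8.5 0 -50" --pt "7 10 0 -60" --pt "8 11 0 -70" --pt "8.4 11.8 0 -80" --claw 255

```text
time: 9.65
tool_pos: [0.4897, 0.0025, 0.2702]
ee_rot: [-3.14, -0.0, 1.468]
wrist_force: [0.1, 0.8, 0.1]
width: 0.0005
finger_force: 0.0
```

Call:
servo_tool --pt "0 0 0 -10" --pt "0 0 0 -20" --pt "0 0 0 -30" --pt "0 0 0 -40" --pt "0 0 0 -50" --pt "0 0 0 -60" --pt "0 0 0 -70" --pt "0 0 0 -80"

```text
time: 10.65
tool_pos: [0.4893, 0.003, 0.2704]
ee_rot: [3.142, -0.002, 2.864]
wrist_force: [-0.2, 0.2, 0.7]
width: 0.0005
finger_force: 0.0
```

Call:
servo_tool --pt "0 0 0 -10" --pt "0 0 0 -20" --pt "0 0 0 -20" --pt "0 0 0 -20"

```text
time: 11.15
tool_pos: [0.4885, 0.0025, 0.2709]
ee_rot: [3.141, -0.001, -3.079]
wrist_force: [0.5, -0.8, 0.3]
width: 0.0003
finger_force: 0.0
```

```bash
cat >> h.py <<'E'
PIV=np.array([.5545,-.0725])
def arc(ths,r,d,off=0):
    """rows (tool cm, deg) for finger centre following the tablet at swivel angles ths; tool yaw=th+pi+off"""
    o=get_obs();M=Ro.from_euler("xyz",o["ee_rot"]).as_matrix();x=M[:2,0];cy=np.arctan2(x[1],x[0])
    for th in ths:
        ox=np.array([np.cos(th),np.sin(th)]);oy=np.array([-ox[1],ox[0]])
        P=PIV+r*oy-d*ox;D=M.T@np.append(P-o["tool_pos"][:2],0)*100
        w=(cy-(th+np.pi+off)+np.pi)%(2*np.pi)-np.pi
        print(round(th,3),P.round(4),D.round(1),np.degrees(w).round(1))
E
python3 -c "
from h import *
go((.488,.002,.104),.082)
arc([.082],.08,.06)"
```

```text
t 11.15 pos [0.4885 0.0025 0.2709] rpy [ 3.141e+00 -1.000e-03 -3.079e+00] shift [ 0.04 -0.05 16.69] turn -1.1 alt 178.9 w 0.00032089054815743275 j [-0.11 -0.05  1.41  0.    1.78 -1.74] F [ 0.5 -0.8  0.3]
0.082 [0.4881 0.0023] [ 0. -0.  0.] -1.1
```

Call:
servo_tool --pt "0 0 6 -1" --pt "0 0 12 -1" --pt "0 0 16.7 -1" --pt "0 0 16.7 -1" --pt "0 0 16.7 -1"

```text
time: 11.78
tool_pos: [0.4894, 0.002, 0.1066]
ee_rot: [-3.141, 0.003, -3.06]
wrist_force: [-0.2, 0.0, -0.1]
width: 0.0001
finger_force: 0.0
```

```bash
python3 -c "
from h import *
go((.488,.002,.104),.082)
arc(np.linspace(.08,-.86,16),.08,.03)"
```

```text
t 11.78 pos [0.4894 0.002  0.1066] rpy [-3.141e+00  3.000e-03 -3.060e+00] shift [0.14 0.01 0.26] turn -0.0 alt 180.0 w 0.0001232532087862469 j [-0.11  0.    1.69 -0.    1.45 -1.76] F [-0.2  0.  -0.1]
0.08 [0.5182 0.0048] [-2.9  0.1  0. ] 0.1
0.017 [0.5231 0.007 ] [-3.4  0.2  0. ] 3.7
-0.045 [0.5282 0.0088] [-3.9  0.4  0. ] 7.2
-0.108 [0.5333 0.0103] [-4.4  0.5  0. ] 10.8
-0.171 [0.5385 0.0114] [-5.   0.5  0. ] 14.4
-0.233 [0.5438 0.0123] [-5.5  0.6  0. ] 18.0
-0.296 [0.5491 0.0128] [-6.   0.6  0. ] 21.6
-0.359 [0.5545 0.0129] [-6.6  0.6  0. ] 25.2
-0.421 [0.5598 0.0128] [-7.1  0.5  0. ] 28.8
-0.484 [0.5652 0.0123] [-7.6  0.4  0. ] 32.4
-0.547 [0.5705 0.0114] [-8.2  0.3  0. ] 36.0
-0.609 [0.5757 0.0103] [-8.7  0.1  0. ] 39.6
-0.672 [0.5808 0.0088] [-9.2 -0.1  0. ] 43.2
-0.735 [0.5859 0.007 ] [-9.7 -0.3  0. ] 46.7
-0.797 [0.5908 0.0049] [-10.1  -0.5   0. ] 50.3
-0.86 [0.5956 0.0024] [-10.6  -0.8   0. ] 53.9
```

Call:
servo_tool --pt "-1.5 0 0 0" --pt "-2.9 0.1 0 0" --pt "-3.4 0.2 0 4" --pt "-3.9 0.4 0 7" --pt "-4.4 0.5 0 11" --pt "-5 0.5 0 14" --pt "-5.5 0.6 0 18" --pt "-6 0.6 0 22"

```text
time: 12.78
tool_pos: [0.5484, 0.0135, 0.1055]
ee_rot: [3.141, 0.001, 2.837]
wrist_force: [-0.8, 1.4, 1.6]
width: 0.0006
finger_force: 1.1
```

```bash
python3 -c "
from h import *
go((.488,.002,.104),.082)
arc(np.linspace(-.36,-.86,9),.08,.03)"
```

```text
t 12.78 pos [0.5484 0.0135 0.1055] rpy [3.141e+00 1.000e-03 2.837e+00] shift [ 5.42 -2.91  0.14] turn -22.1 alt 157.9 w 0.0005919465436274796 j [-0.08  0.13  1.55  0.    1.46 -1.35] F [-0.8  1.4  1.6]
-0.36 [0.5546 0.0129] [-0.6  0.1  0. ] 3.2
-0.422 [0.5599 0.0128] [-1.1  0.3  0. ] 6.8
-0.485 [0.5653 0.0123] [-1.6  0.4  0. ] 10.4
-0.548 [0.5705 0.0114] [-2.2  0.5  0. ] 13.9
-0.61 [0.5757 0.0103] [-2.7  0.5  0. ] 17.5
-0.672 [0.5809 0.0088] [-3.2  0.5  0. ] 21.1
-0.735 [0.5859 0.007 ] [-3.8  0.5  0. ] 24.7
-0.798 [0.5908 0.0048] [-4.3  0.4  0. ] 28.3
-0.86 [0.5956 0.0024] [-4.8  0.4  0. ] 31.8
```

Call:
servo_tool --pt "-1.1 0.3 0 7" --pt "-1.6 0.4 0 10" --pt "-2.2 0.5 0 14" --pt "-2.7 0.5 0 18" --pt "-3.2 0.5 0 21" --pt "-3.8 0.5 0 25" --pt "-4.3 0.4 0 28" --pt "-4.8 0.4 0 32"

```text
time: 13.78
tool_pos: [0.5957, 0.0034, 0.1053]
ee_rot: [3.14, -0.0, 2.279]
wrist_force: [-1.4, 1.4, -0.5]
width: 0.0004
finger_force: 1.0
```

Call:
servo_tool --pt "2 0 0 0" --pt "5 0 0 0" --pt "5 0 -6 0" --pt "5 0 -11 0" --pt "5 0 -11 0"

```text
time: 14.4
tool_pos: [0.5638, 0.0414, 0.221]
ee_rot: [3.133, 0.008, 2.283]
wrist_force: [0.1, 0.1, -1.0]
width: 0.0005
finger_force: 0.0
```

```bash
python3 -c "
from h import *
go((.488,.002,.104),.082)
f=lambda im,x,y,w,h,k:cv2.resize(im[y:y+h,x:x+w],None,fx=k,fy=k,interpolation=cv2.INTER_CUBIC)
cv2.imwrite('pics/p6.png',np.hstack([f(snapshot('top'),290,130,100,120,4),f(snapshot('side'),260,130,100,120,4)]))"
```

```text
t 14.4 pos [0.5638 0.0414 0.221 ] rpy [3.133 0.008 2.283] shift [ 2.06 -8.41 11.61] turn -53.9 alt 126.1 w 0.00047962360240858356 j [-0.03  0.11  1.34  0.    1.68 -0.74] F [ 0.1  0.1 -1. ]
```

View pics/p6.png

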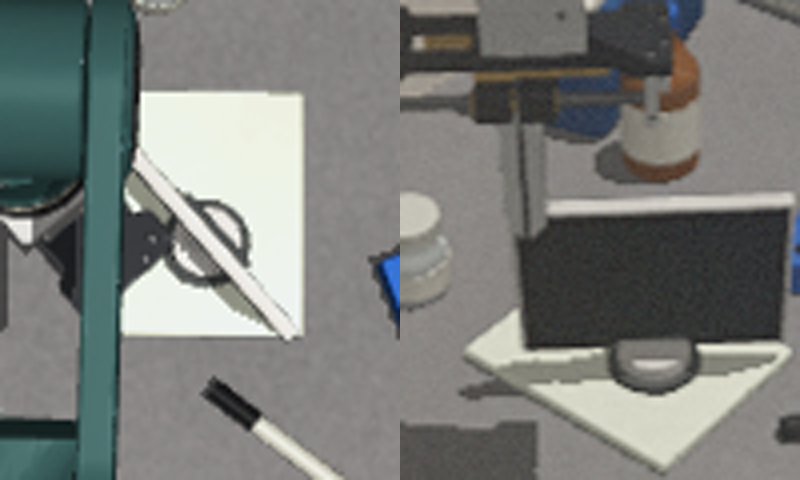

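The tablet's top edge in the top crop runs (140,160) to (290,332), so the swivel is about -0.85 and the target is -0.97. I'll descend again and push the rest.

Call:
servo_tool --pt "0 0 6 0" --pt "0 0 11.5 0" --pt "0 0 11.5 0" --pt "0 0 11.5 0"

```text
time: 15.0
tool_pos: [0.5622, 0.0405, 0.1004]
ee_rot: [3.141, 0.001, 2.281]
wrist_force: [0.3, 0.6, 0.7]
width: 0.0006
finger_force: 0.0
```

```bash
python3 -c "
from h import *
go((.488,.002,.104),.082)
arc(np.linspace(-.86,-.98,3),.08,.03)"
```

```text
t 15.0 pos [0.5622 0.0405 0.1004] rpy [3.141e+00 1.000e-03 2.281e+00] shift [ 1.92 -8.13 -0.36] turn -54.0 alt 126.0 w 0.0006452856720424712 j [-0.03  0.17  1.52 -0.    1.45 -0.74] F [0.3 0.6 0.7]
-0.86 [0.5956 0.0024] [-5.1  0.1  0. ] -0.0
-0.92 [ 6.e-01 -2.e-04] [-5.5  0.2  0. ] 3.4
-0.98 [ 0.6042 -0.003 ] [-6.   0.4  0. ] 6.8
```

Call:
servo_tool --pt "-2.5 0 0 0" --pt "-4.5 0 0 0" --pt "-5.1 0.1 0 0" --pt "-5.5 0.2 0 3.5" --pt "-5.9 0.4 0 6.5" --pt "-5.9 0.4 0 6.5" --pt "-4 0.4 0 6.5" --pt "-2 0.4 0 6.5"

```text
time: 16.0
tool_pos: [0.5766, 0.0289, 0.0994]
ee_rot: [-3.141, -0.0, 2.168]
wrist_force: [-0.4, -0.3, 0.3]
width: 0.0001
finger_force: 0.0
```

Call:
servo_tool --pt "2 0 -2 0" --pt "2 0 -2 0"

```text
time: 16.25
tool_pos: [0.5672, 0.0461, 0.1229]
ee_rot: [3.137, 0.003, 2.17]
wrist_force: [0.4, -0.7, 0.5]
width: 0.0004
finger_force: 0.0
```

```bash
python3 -c "
from h import *
go((.488,.002,.124),.082)
for d in(.06,.03,0,-.02,-.035,-.0485): arc([-.97],0,d)"
```

```text
t 16.25 pos [0.5672 0.0461 0.1229] rpy [3.137e+00 3.000e-03 2.170e+00] shift [ 0.83 -9.02 -0.16] turn -60.4 alt 119.6 w 0.000397258081087788 j [-0.02  0.16  1.48  0.    1.49 -0.62] F [ 0.4 -0.7  0.5]
-0.97 [ 0.5206 -0.023 ] [-3.1 -7.7 -0. ] -0.1
-0.97 [ 0.5375 -0.0478] [-6.1 -7.7 -0. ] -0.1
-0.97 [ 0.5545 -0.0725] [-9.1 -7.7 -0. ] -0.1
-0.97 [ 0.5658 -0.089 ] [-11.1  -7.7  -0. ] -0.1
-0.97 [ 0.5743 -0.1014] [-12.6  -7.7   0. ] -0.1
-0.97 [ 0.5819 -0.1125] [-13.9  -7.7   0. ] -0.1
```

Call:
servo_tool --pt "0 -4 0 0" --pt "0 -7.7 0 0" --pt "-3 -7.7 0 0" --pt "-5 -7.7 0 0" --pt "-7 -7.7 0 0" --pt "-9 -7.7 0 0" --pt "-11 -7.7 0 0" --pt "-12 -7.7 0 0"

```text
time: 17.25
tool_pos: [0.569, -0.0964, 0.1173]
ee_rot: [-3.139, -0.009, 2.168]
wrist_force: [-4.2, 5.6, -0.9]
width: 0.0004
finger_force: 2.7
```

Call:
servo_tool --pt "-1 0 0 0" --pt "-1.7 0 0 0" --pt "-1.7 0 0 0" --pt "-1.7 0 0 0"

```text
time: 17.75
tool_pos: [0.58, -0.1122, 0.1191]
ee_rot: [-3.141, -0.0, 2.168]
wrist_force: [-0.8, 1.4, 0.5]
width: 0.0004
finger_force: 0.8
```

Call:
servo_tool --pt "4 0 0 0" --pt "8 0 0 0" --pt "9 0 -6 0" --pt "9 0 -12 0" --pt "6 -6 -14 0" --pt "6 -12 -14 0" --pt "6 -18 -14 0" --pt "6 -23 -14 0"

```text
time: 18.75
tool_pos: [0.3545, -0.1938, 0.2604]
ee_rot: [-3.141, 0.005, 2.167]
wrist_force: [0.0, -0.3, 0.3]
width: 0.0003
finger_force: 0.0
```

```bash
python3 -c "
from h import *
go((.488,.002,.124),.082)
f=lambda im,x,y,w,h,k:cv2.resize(im[y:y+h,x:x+w],None,fx=k,fy=k,interpolation=cv2.INTER_CUBIC)
cv2.imwrite('pics/p7.png',np.hstack([f(snapshot('top'),290,130,100,120,4),f(snapshot('side'),260,130,100,120,4)]))"
```

```text
t 18.75 pos [ 0.3545 -0.1938  0.2604] rpy [-3.141  0.005  2.167] shift [ 8.78 22.04 13.59] turn -60.6 alt 119.4 w 0.00028406915927147884 j [-0.64 -0.25  1.6  -0.    1.78 -1.24] F [ 0.  -0.3  0.3]
```

View pics/p7.png

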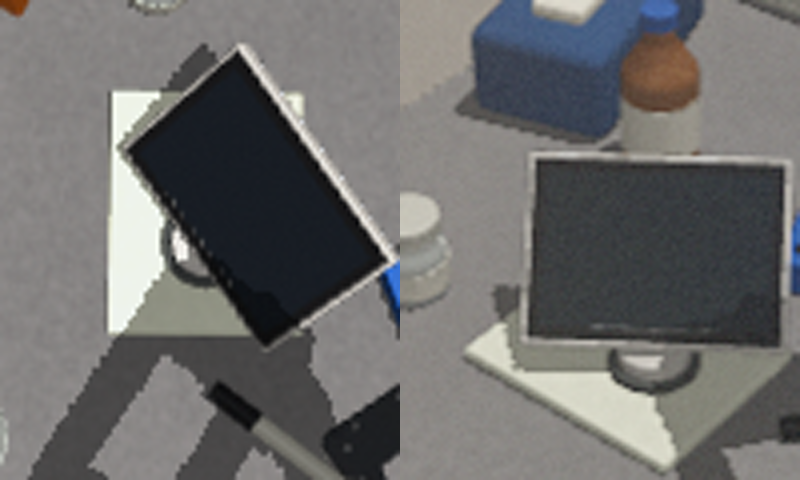

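Run:
```python
from h import *
from scipy.optimize import least_squares
L=lambda y,z,x,s,t,p:np.array([*p,.045])+Ro.from_euler("zy",[s,t]).apply([x,y,z])
obs=[]
for (y,z),a in zip([(.095,.125),(-.095,.125),(-.095,-.015),(.095,-.015)],[(530,155),(790,162),(780,347),(522,343)]):
    obs.append(("side",y,z,(260+(a[0]-400)/4,130+a[1]/4)))
for (y,z),a in zip([(.095,.125),(-.095,.125),(-.095,-.015),(.095,-.015)],[(237,50),(387,262),(267,348),(121,147)]):
    obs.append(("top",y,z,(290+a[0]/4,130+a[1]/4)))
f=lambda v:np.concatenate([pix(c,L(y,z,-.006,v[0],v[1],v[2:]))-np.array(u) for c,y,z,u in obs])
r=least_squares(f,[-.97,.7,*PIV],diff_step=1e-2);print(r.x,f(r.x).round(1))
d=np.array([.289,.3135])-r.x[2:];R=Ro.from_euler("z",-r.x[0]).as_matrix()
print("rack in pivot",(R@np.append(d,0)).round(3))
```

```text
[-1.01841905  0.15229899  0.56654454 -0.10396992] [ -4.9   1.3  -1.6  -3.6   5.1  -8.2   5.6  -5.4 -14.1   3.1 -13.8   7.5
  10.9  -2.8  13.8  -4.2]
rack in pivot [-0.501 -0.017  0.   ]
```

Run:
```python
from h import *
from scipy.optimize import least_squares
L=lambda y,z,x,s,t,p:np.array([*p,.045])+Ro.from_euler("ZY",[s,t]).apply([x,y,z])
obs=[]
for (y,z),a in zip([(.095,.125),(-.095,.125),(-.095,-.015),(.095,-.015)],[(530,155),(790,162),(780,347),(522,343)]):
    obs.append(("side",y,z,(260+(a[0]-400)/4,130+a[1]/4)))
for (y,z),a in zip([(.095,.125),(-.095,.125),(-.095,-.015),(.095,-.015)],[(237,50),(387,262),(267,348),(121,147)]):
    obs.append(("top",y,z,(290+a[0]/4,130+a[1]/4)))
f=lambda v:np.concatenate([pix(c,L(y,z,-.006,v[0],v[1],v[2:]))-np.array(u) for c,y,z,u in obs])
r=least_squares(f,[-.97,.7,*PIV],diff_step=1e-2);print(r.x,f(r.x).round(1))
d=np.array([.289,.3135])-r.x[2:];R=Ro.from_euler("z",-r.x[0]).as_matrix()
print("rack in pivot",(R@np.append(d,0)).round(3))
```

```text
[-0.95725322  0.79712791  0.55502259 -0.07193454] [-0.5 -1.7  0.6 -1.7  1.7  1.1 -0.6 -0.2 -0.8 -2.   1.6  0.3 -0.8  1.4
 -0.6  0.1]
rack in pivot [-0.468  0.004  0.   ]
```

The fit gives swivel -0.957, tilt 0.797 and the rack 4 mm off the screen axis, and the arm is clear. I'll hand in.

```bash
python3 -c "
from bench import *
print(close_job())"
```

```text
the job is handed in; nothing more can be done
None
```

I've handed the job in, but the hand-in gave no verdict. The white block stands released in the oblong-tag tray. The tablet is swivelled to within about 4 mm of the rack's middle and leaned back about 0.80 rad (46°), both measured from the camera images.

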